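# Fit the sealing lid of a deburring drum and lift its outer cover away

## Robot

A 6-joint arm with a two-finger parallel gripper is mounted at the origin on a cart in front of the work surface, level with it; the furniture and walls round the work are solid. World frame = base frame: x ahead of the robot, y to its left, z up, the work surface at z = 0. Lengths are in mm, angles in rad, forces in N, time in s.
With the tool pointing down it reaches from about 300 to 775 mm from the base axis. Payload 14.6 kg.
Tool frame: the origin (TCP) lies on the centre line of the jaws, within the pads' length; the fingertips stand 19 mm ahead of it and the grasp point (between the pads) is the TCP (bot.tip_reach is the distance from the TCP to the fingertips, in mm); y points along the fingers, x is the direction in which the jaws open and shut, and the axes are right-handed (so a half turn about y gives the same grasp; the last joint's range is limited). The gripper opens to 85 mm and grips with 20 to 120 N. Pads are 22 mm wide; open, the fingers measure 114 mm over their backs; the gripper's body (76 mm by 85 mm) begins 54 mm behind the grasp point. The pads swing forward as they close: fully open they stand 13 mm farther back than shut.
Start: joints at [-0.067, 0.3, 1.521, -0, 1.321, -0.067], TCP at [549.991, -0.002, 250.281] pointing down, gripper open.
Joint ranges: [-3.03, 3.03], [-0.79, 2.21], [0.23, 2.52], [-1.04, 4.18], [0, 3.07], [-2.55, 2.55]. Speed limits (rad/s): [2.22, 2.22, 2.57, 3.14, 3.14, 3.14].

## Interface

Orientations are given as a unit quaternion [w, x, y, z].
In Python, from rig import bot gives the robot as it stands. Calls block until the motion is done:
- bot.move_to(position, orientation): joint-space move of the TCP to a pose.
- bot.servo_line(position, attitude=None, speed=150, until_force=None): straight line of the TCP; attitude=None keeps the orientation; speed is the mean speed in mm/s. With until_force (N) it stops when the force on the tool has changed by that much, and returns True; else False.
- bot.move_joints(angles): joint-space move.
- bot.move_gripper(opening, grip_force=None): finger opening in mm; grip_force is the grip in N (None keeps the last); returns when the fingers have stopped.
- bot.dwell(seconds).
- bot.ik(position, orientation): joint angles nearest the present ones, or None.
- bot.read_state(): the state.
- bot.read_camera(name): name is "scene" or "side" or "wrist"; returns a dict with "image" (400x640x3 uint8, blue, green, red), "depth" (400x640 float32, mm along the optical axis (not along the pixel's ray), 0 where there is no reading), "fovy" (degrees; the focal length in pixels is half the picture's height over the tangent of half this angle, whatever the lens; pixels are square), "cx", "cy" (the principal point, pixels), "eye" and "attitude" of the camera in the world; the wrist camera has in their place "mount" (4x4, takes a point from camera to tool coordinates, whose origin is the TCP and whose axes are the tool frame's). Camera axes: x right, y down, z forward; pixel columns grow to the right and rows downward; lengths in mm; the calibration is good to about 2 mm. The wrist camera is an equidistant fisheye: a pixel r from the principal point sees the ray r / f radians off the axis. A picture is of the moment at which its call begins: read the wrist's pose just before it.
A pose or a line that the arm cannot do raises bot.MotionError and nothing moves.
- bot.finish_job(): hands the job in, once; it reports no verdict.
The state is a dict: "clock": time; "joint_positions": joint angles; "qvel": joint speeds; "effort": joint torques, N m; "ee_pos": TCP position; "tool_rot": TCP orientation; "ft_force": force on the tool from outside, world axes, zero at the start; "moment": the same for the moment, N m; "grip_width": finger opening in mm.
Only numpy, scipy, OpenCV 4.12 (cv2) and the standard library are available. Lean on these libraries where they do the work, as an engineer would, in place of code of your own. Each camera call takes 0.05 s, during which the arm holds its last target.

## Task

The deburring drum is charged and needs its sealing lid: take the lid set (outer cover with the inner lid locked under it) by the wing knob, and lower it gently, still locked, squarely onto the open six-sided drum until both lids are fully down. Then turn the wing knob anticlockwise until its pointer stands at the long release rib on the cover, and lift the outer cover straight off alone, so that the inner lid stays seated and undisturbed and its seal can be inspected. Finish while still holding the cover by its knob, level and about 10 cm above the drum (do not put it down or let go); leave the drum where it stands and do not disturb the small parts lying about.

Things in the scene. Friction and masses are not known exactly. Their poses are not given: they have to be found in the camera images.
- drum: Open-topped upright hexagonal drum, grey steel, black rubber lining, pale ceramic chips inside; loose on the bench, 2.5 kg. Outside 122 mm across flats (136 mm over corners), inside 110 mm, 105 mm high, free inside down to 64 mm above its underside. Origin: centre of its underside, z up; corners at 0, 60, 120.. degrees from its x axis.
- drum_rim (a point): Centre of the drum's open mouth, level with its rim, 105 mm above the drum's origin. The lid set fits on it in any of the six positions 60 degrees apart; the flats index it, so it cannot turn once it is down.
- inner_lid: Inner sealing lid, steel, black joint ring, 0.22 kg: hexagonal flange 122 mm across flats, 5 mm thick, over a tapered plug 16 mm deep (105 mm across flats, 100 mm at its foot). Origin: centre of the plug's foot; flange from z = 16 to 21 mm; corners at 0, 60.. degrees from x; 54 x 20 mm blind key slot along x. Starts flat on the bench. Seated on the rim its origin is 89 mm above the drum's.
- cover: Outer cover, steel, 0.32 kg with its knob: hexagonal cap 132 mm across flats (148 mm over corners), skirt 13 mm deep and 126 mm across flats inside, which fits round the inner lid's flange and the drum's rim. Origin: centre of the skirt's lower edge; top face at z = 17 mm; corners at 0, 60.. degrees from x. Origin 8 mm above the inner lid's when lying on it; 97 mm above the drum's when seated.
- release_rib (a point): Middle of the dark straight raised rib on the cover's top that marks RELEASE: 22 mm long, radial, 3.5 mm high, centred 46 mm from the cover's middle on the cover's +x axis.
- locked_stud (a point): Dark round raised stud on the cover's top that marks LOCKED: 9 mm across, 46 mm from the cover's middle, 60 degrees clockwise of the rib seen from above.
- knob_grip (a point): Grip point of the black wing knob, on its axis, 36 mm above the cover's origin. The wing is a bar 52 mm long (this frame's x), 14 mm thick (y); its top is 13 mm above this point, and it stands on a disc of 19 mm radius whose top is 13 mm below this point. +x points to the knob's triangular pointer nose. Pinch it across its thickness from above, at its middle; the lid set (0.54 kg) hangs level.
- release_knob (a joint): Turn of the wing knob on the cover (rad), positive anticlockwise from above. 0: pointer at the stud, locked; 1.047 (60 degrees): pointer at the rib, released. Turns from -0.35 to 1.4, so past the rib, with light friction (0.06 N m), no click, and stays where left. Starts within 0.15 of the stud.
- key_bar (a point): Middle of the steel T-key under the cover, turned by the knob: a bar 44 x 7 mm, parallel to the wing, 1.5 mm under the inner lid's plate. Across the slot it carries the inner lid, which then hangs 1.5 mm lower in the cover; along the slot (knob within about 0.2 rad of the rib) it comes out and the inner lid stays behind.
- bearing: Ball bearing lying on the bench, 40 mm across, 12 mm high: bystander. Origin: centre of its underside.
- brass_nipple: Brass pipe nipple lying on the bench, 27 x 46 x 24 mm: bystander. Origin: centre of its underside.
- bolt: Short hexagon bolt with nut lying on the bench, 18 x 57 x 16 mm: bystander. Origin: centre of its underside.

How it is judged:
By the outcome, as a careful person would: the job done as asked, in the order asked, and still so for the second after the job is handed in, while the arm keeps its last pose, push and grip.
It also fails if it takes over 54 s, if anything falls off the work surface, if the arm or the gripper's body presses on something with over 40 N, if the wrist force passes 120 N, or if a joint passes its speed limit or range.

## Working session

There is one attempt and no reset: what is moved stays moved. The work goes in short steps, each a Python script; the robot and the scene stay as the last script left them, time stands still between calls to the robot, and variables do not carry over. Pictures are saved under pics/ and viewed, and the job is handed in when it is done.

```bash
ls; mkdir -p pics; python3 - <<'E'
from rig import bot
import cv2,numpy as np,pickle
s=bot.read_state(); print(s)
for n in ["scene","side","wrist"]:
    c=bot.read_camera(n); cv2.imwrite(f"pics/{n}0.png",c["image"]); pickle.dump((s,c),open(f"{n}0.pkl","wb"))
    print(n,{k:v for k,v in c.items() if k not in("image","depth")})
E
```

```text
pics
{'clock': 0.0, 'joint_positions': array([-6.66146438e-02,  3.00475020e-01,  1.52159054e+00,  1.07022200e-05,
        1.32074477e+00, -6.65850435e-02]), 'qvel': array([-0.00058193,  0.00032423, -0.00031794,  0.00018533,  0.00095239,
        0.00091693]), 'effort': array([ 2.33377898e-03, -5.43485534e+01, -3.61782753e+01,  2.82532977e-05,
        4.14875918e-03, -3.55991256e-05]), 'ee_pos': array([5.49775325e+02, 6.34791554e-03, 2.49715162e+02]), 'tool_rot': array([ 7.07138958e-01, -7.07074342e-01,  4.40720171e-04,  4.17912449e-04]), 'ft_force': array([0.57316348, 0.02757569, 0.26729979]), 'moment': array([-0.02927864, -0.01564375, -0.05720358]), 'grip_width': 85.26188617587964}
scene {'fovy': 53.136254595034686, 'cx': 318.60037297707163, 'cy': 201.24649781908872, 'eye': array([ 771.46317833, -396.76438292,  929.25463479]), 'attitude': array([-0.23034208,  0.93513245,  0.26161017, -0.06348185])}
side {'fovy': 46.953293985651186, 'cx': 316.8399130215927, 'cy': 192.10315650416658, 'eye': array([853.19017317, 831.54123834, 708.26504462]), 'attitude': array([-0.08035848,  0.15828501,  0.87102241, -0.45804839])}
wrist {'fovy': 65.70646984690485, 'cx': 320.83547284468705, 'cy': 201.545952471446, 'mount': array([[ 9.99999316e-01, -5.94599800e-04, -1.00724335e-03,
         2.80305475e-01],
       [ 7.68954274e-04, -3.14691264e-01,  9.49193772e-01,
        -1.22212802e+02],
       [-8.81361109e-04, -9.49193897e-01, -3.14690592e-01,
         7.97213073e+01],
       [ 0.00000000e+00,  0.00000000e+00,  0.00000000e+00,
         1.00000000e+00]])}
```

View pics/scene0.png

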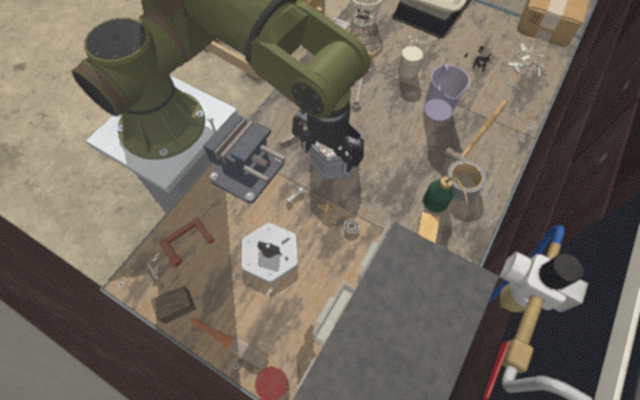

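View pics/side0.png

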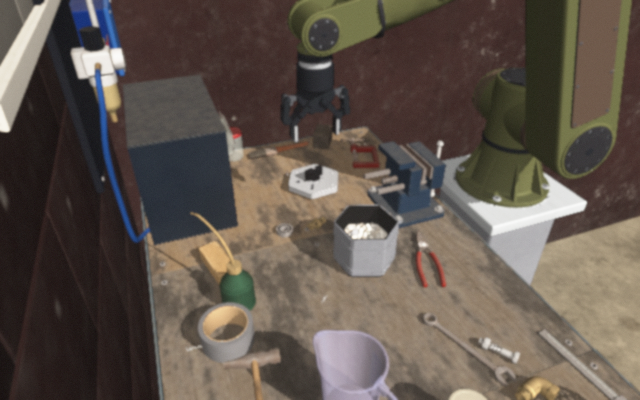

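View pics/wrist0.png

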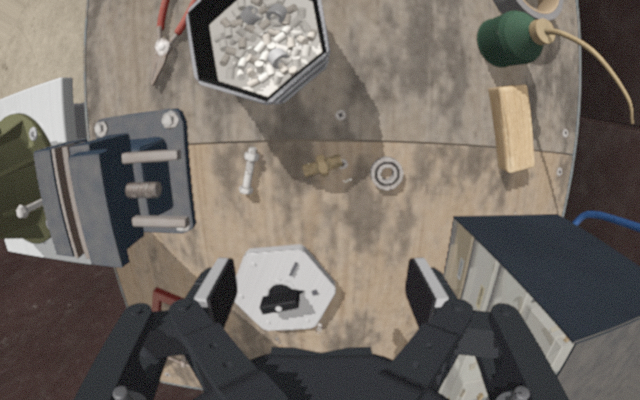

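```bash
cat > h.py <<'E'
import numpy as np,cv2,pickle
from scipy.spatial.transform import Rotation as R
def q2R(q): return R.from_quat([q[1],q[2],q[3],q[0]])
def R2q(r): x=r.as_quat(); return [x[3],x[0],x[1],x[2]]
def cam(c,s=None):
    f=200/np.tan(np.radians(c["fovy"]/2))
    if "mount" in c:
        T=np.eye(4);T[:3,:3]=q2R(s["tool_rot"]).as_matrix();T[:3,3]=s["ee_pos"]
        return f,T@c["mount"],True
    T=np.eye(4);T[:3,:3]=q2R(c["attitude"]).as_matrix();T[:3,3]=c["eye"]
    return f,T,False
def ray(c,s,u,v):
    f,T,fe=cam(c,s)
    a=np.array([u-c["cx"],v-c["cy"]],float)
    if fe:
        r=np.hypot(*a);th=r/f
        d=np.array([*(a/max(r,1e-9)*np.sin(th)),np.cos(th)])
    else: d=np.array([*(a/f),1.])
    return T[:3,3],T[:3,:3]@d,d
def at_z(c,s,u,v,z):
    o,d,_=ray(c,s,u,v); return o+d*(z-o[2])/d[2]
def by_depth(c,s,u,v):
    o,d,dc=ray(c,s,u,v); Z=float(c["depth"][int(round(v)),int(round(u))]); return o+d*Z/dc[2]
def proj(c,s,P):
    f,T,fe=cam(c,s); p=np.linalg.inv(T)@np.array([*P,1]); 
    if fe:
        th=np.arctan2(np.hypot(p[0],p[1]),p[2]); k=f*th/max(np.hypot(p[0],p[1]),1e-9)
        return np.array([c["cx"]+p[0]*k,c["cy"]+p[1]*k])
    return np.array([c["cx"]+f*p[0]/p[2],c["cy"]+f*p[1]/p[2]])
def down(yaw):
    """tool y down; jaw axis (tool x) along world yaw"""
    x=np.array([np.cos(yaw),np.sin(yaw),0]);y=np.array([0,0,-1.]);z=np.cross(x,y)
    return R.from_matrix(np.c_[x,y,z])
def crop(img,u0,v0,u1,v1,k,name):
    o=cv2.resize(img[v0:v1,u0:u1],None,fx=k,fy=k,interpolation=cv2.INTER_CUBIC)
    st=10
    for u in range((u0//st+1)*st,u1,st):
        cv2.line(o,((u-u0)*k,0),((u-u0)*k,6 if u%50 else 14),(0,0,255),1)
    for v in range((v0//st+1)*st,v1,st):
        cv2.line(o,(0,(v-v0)*k),(6 if v%50 else 14,(v-v0)*k),(0,0,255),1)
    cv2.imwrite(name,o)
E
python3 - <<'E'
from h import *
s,c=pickle.load(open("wrist0.pkl","rb"))
crop(c["image"],220,230,350,345,6,"pics/w_lid.png")
crop(c["image"],180,0,340,110,5,"pics/w_drum.png")
print(q2R(s["tool_rot"]).as_matrix().round(3))
for u,v in [(260,260),(300,320),(310,275),(250,200),(387,175),(270,60),(322,165)]: print(u,v,by_depth(c,s,u,v).round(1))
for n in("scene","side"):
    _,d=pickle.load(open(n+"0.pkl","rb"))
    crop(d["image"],230,210,310,290,8,f"pics/{n}_lid.png") if n=="scene" else crop(d["image"],280,150,410,280,5,f"pics/{n}_lid.png")
E
```

```text
[[ 1.    -0.001  0.   ]
 [-0.     0.     1.   ]
 [-0.001 -1.     0.   ]]
260 260 [ 470.2 -116.    23.2]
300 320 [ 519.1 -216.7   22.2]
310 275 [ 535.1 -137.8   23. ]
250 200 [457.8 -42.   -1.8]
387 175 [632.5  -9.   -1.6]
270 60 [500.3 123.1  66.5]
322 165 [550.8   8.4  23.8]
```

View pics/w_lid.png

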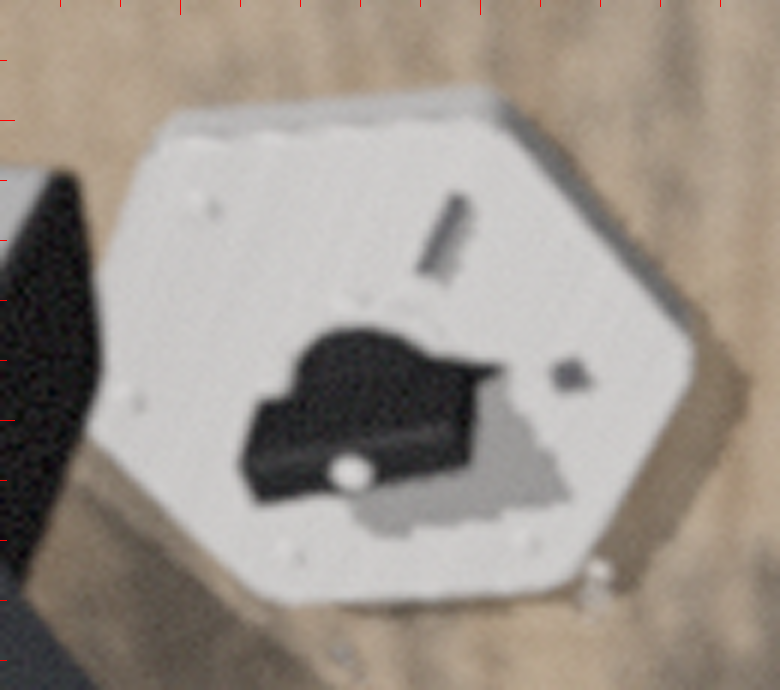

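View pics/w_drum.png

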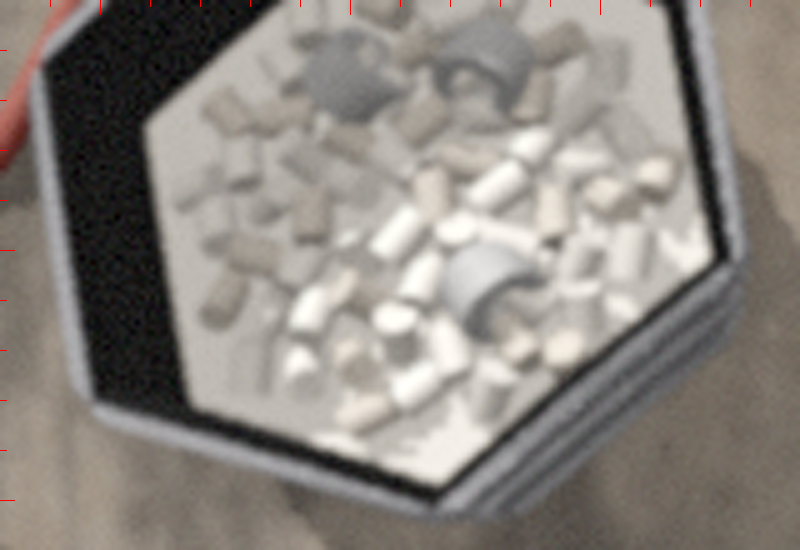

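View pics/scene_lid.png

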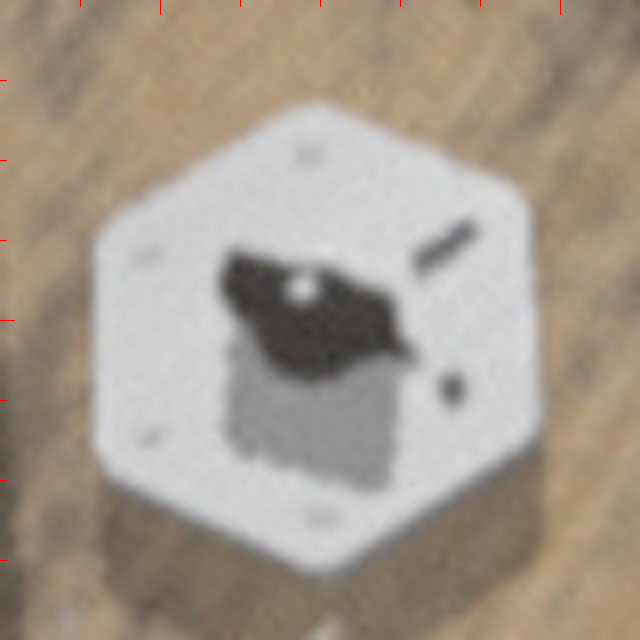

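View pics/side_lid.png

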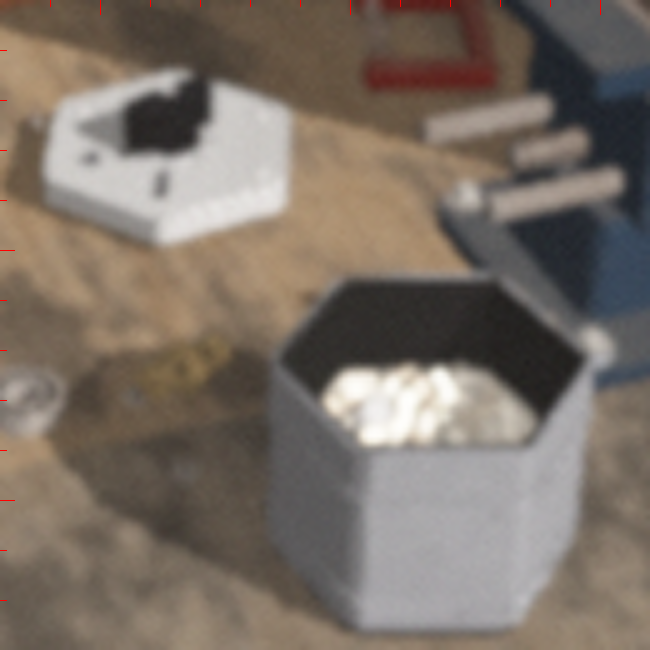

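```bash
python3 - <<'E'
from h import *
s,c=pickle.load(open("wrist0.pkl","rb"))
rib=at_z(c,s,220+445/6,230+232/6,28.5);st=at_z(c,s,220+570/6,230+375/6,27)
print(rib,st,np.linalg.norm((rib-st)[:2]))
# center: rotate stud-rib; stud is 60cw of rib: center = rib + Rot(-60... )
d=(st-rib)[:2]
for a in(60,-60):
    t=np.radians(a);M=np.array([[np.cos(t),-np.sin(t)],[np.sin(t),np.cos(t)]])
    ce=rib[:2]+M@d; print(a,ce,np.degrees(np.arctan2(*(rib[:2]-ce)[::-1])),np.degrees(np.arctan2(*(st[:2]-ce)[::-1])))
for u,v in [(505,372)]: print("nose",at_z(c,s,220+u/6,230+v/6,40))
for u,v in [(175,110),(490,120),(692,340),(575,590),(270,600),(95,425)]: print("cor",at_z(c,s,220+u/6,230+v/6,25).round(1))
for u,v in [(90,405),(440,500),(735,260)]: print("drum",at_z(c,s,180+u/5,v/5,105).round(1))
d=pickle.load(open("side0.pkl","rb"))[1]
for u,v in [(278,358),(345,278),(490,278),(592,358),(525,448),(368,448)]: print("drum side",at_z(d,None,280+u/5,150+v/5,105).round(1))
print("rib/stud side",at_z(d,None,280+162/5,150+183/5,27),at_z(d,None,280+92/5,150+157/5,27))
d=pickle.load(open("scene0.pkl","rb"))[1]
print("rib/stud scene",at_z(d,None,230+446/8,210+247/8,28.5),at_z(d,None,230+453/8,210+388/8,27))
E
```

```text
[ 515.09437572 -124.89744719   28.5       ] [ 541.46279989 -163.30057929   27.        ] 46.58427146550021
60 [ 561.53667578 -121.26328805] -175.52566220082002 -115.52566220081995
-60 [ 495.02049982 -166.93473843] 64.47433779917999 4.474337799179988
nose [ 527.78907047 -153.46804238   40.        ]
cor [457.8 -98.2  25. ]
cor [525.3 -99.4  25. ]
cor [ 568.7 -155.1   25. ]
cor [ 541.9 -230.4   25. ]
cor [ 466.1 -236.6   25. ]
cor [ 428.9 -183.4   25. ]
drum [440.7 104.  105. ]
drum [504.5  82.7 105. ]
drum [554.9 123.6 105. ]
drum side [551.5 127.3 105. ]
drum side [502.1  85.  105. ]
drum side [442.2 107.8 105. ]
drum side [427.8 174.3 105. ]
drum side [481.1 216.3 105. ]
drum side [540. 194. 105.]
rib/stud side [ 513.06612329 -124.17932977   27.        ] [ 539.7710664 -161.3012487   27.       ]
rib/stud scene [ 516.39922089 -126.14815047   28.5       ] [ 542.43686466 -162.04541817   27.        ]
```

```bash
python3 - <<'E'
from h import *
from rig import bot
s,c=pickle.load(open("wrist0.pkl","rb"))
d=pickle.load(open("scene0.pkl","rb"))[1]
for u,v in [(395,235),(480,275),(430,330),(330,370),(310,385)]: print(u,v,by_depth(d,None,u,v).round(0))
for yaw in (-90,-60,90,120,0):
  for p in [(465,-166,250),(497,-167,44),(491,151,190),(491,151,133)]:
    for off in (0,-30,30):
      q=bot.ik(list(p),R2q(down(np.radians(yaw+off))))
      print(yaw+off,p,None if q is None else np.round(q,2))
E
```

```text
395 235 [745. -85. 264.]
480 275 [902. -77. 265.]
430 330 [ 866. -205.  265.]
330 370 [ 759. -339.  260.]
310 385 [ 743. -373.  262.]
-90 (465, -166, 250) [-0.42  0.17  1.68 -0.    1.29  1.15]
-120 (465, -166, 250) [-0.42  0.17  1.68 -0.    1.29  1.68]
-60 (465, -166, 250) [-0.42  0.17  1.68  0.    1.29  0.63]
-90 (497, -167, 44) [-0.39  0.51  1.76 -0.    0.87  1.18]
-120 (497, -167, 44) [-0.39  0.51  1.76 -0.    0.87  1.7 ]
-60 (497, -167, 44) [-0.39  0.51  1.76 -0.    0.87  0.65]
-90 (491, 151, 190) [ 0.23  0.28  1.69 -0.    1.17  1.8 ]
-120 (491, 151, 190) [ 0.23  0.28  1.69 -0.    1.17  2.32]
-60 (491, 151, 190) [0.23 0.28 1.69 0.   1.17 1.27]
-90 (491, 151, 133) [ 0.23  0.35  1.75 -0.    1.04  1.8 ]
-120 (491, 151, 133) [ 0.23  0.35  1.75 -0.    1.04  2.32]
-60 (491, 151, 133) [0.23 0.35 1.75 0.   1.04 1.27]
-60 (465, -166, 250) [-0.42  0.17  1.68  0.    1.29  0.63]
-90 (465, -166, 250) [-0.42  0.17  1.68 -0.    1.29  1.15]
-30 (465, -166, 250) [-0.42  0.17  1.68 -0.    1.29  0.11]
-60 (497, -167, 44) [-0.39  0.51  1.76 -0.    0.87  0.65]
-90 (497, -167, 44) [-0.39  0.51  1.76 -
[... 1718 characters left out ...]
  1.04 -2.39]
0 (465, -166, 250) [-0.42  0.17  1.68 -0.    1.29 -0.42]
-30 (465, -166, 250) [-0.42  0.17  1.68 -0.    1.29  0.11]
30 (465, -166, 250) [-0.42  0.17  1.68 -0.    1.29 -0.94]
0 (497, -167, 44) [-0.39  0.51  1.76 -0.    0.87 -0.39]
-30 (497, -167, 44) [-0.39  0.51  1.76 -0.    0.87  0.13]
30 (497, -167, 44) [-0.39  0.51  1.76 -0.    0.87 -0.92]
0 (491, 151, 190) [ 0.23  0.28  1.69 -0.    1.17  0.23]
-30 (491, 151, 190) [ 0.23  0.28  1.69 -0.    1.17  0.75]
30 (491, 151, 190) [ 0.23  0.28  1.69 -0.    1.17 -0.3 ]
0 (491, 151, 133) [ 0.23  0.35  1.75 -0.    1.04  0.23]
-30 (491, 151, 133) [ 0.23  0.35  1.75 -0.    1.04  0.75]
30 (491, 151, 133) [ 0.23  0.35  1.75 -0.    1.04 -0.3 ]
```

```bash
cat > look.py <<'E'
from h import *
from rig import bot
def look(name):
    s=bot.read_state(); c=bot.read_camera("wrist"); pickle.dump((s,c),open(name+".pkl","wb")); cv2.imwrite(f"pics/{name}.png",c["image"]); return s,c
E
python3 - <<'E'
from look import *
bot.move_to([455,-167,220],R2q(down(np.radians(-88))))
s,c=look("w1"); print(s["clock"],s["ee_pos"],s["ft_force"])
E
```

```text
1.2333 [ 455.2782736  -166.75270744  220.11715376] [0.95844264 0.46428243 0.11327681]
```

View pics/w1.png

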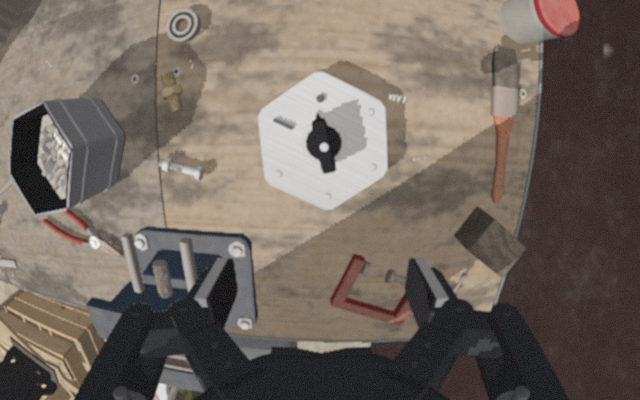

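```bash
python3 - <<'E'
from h import *
s,c=pickle.load(open("w1.pkl","rb"))
crop(c["image"],255,65,395,215,5,"pics/w1c.png")
E
```

```text
(no output)
```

View pics/w1c.png

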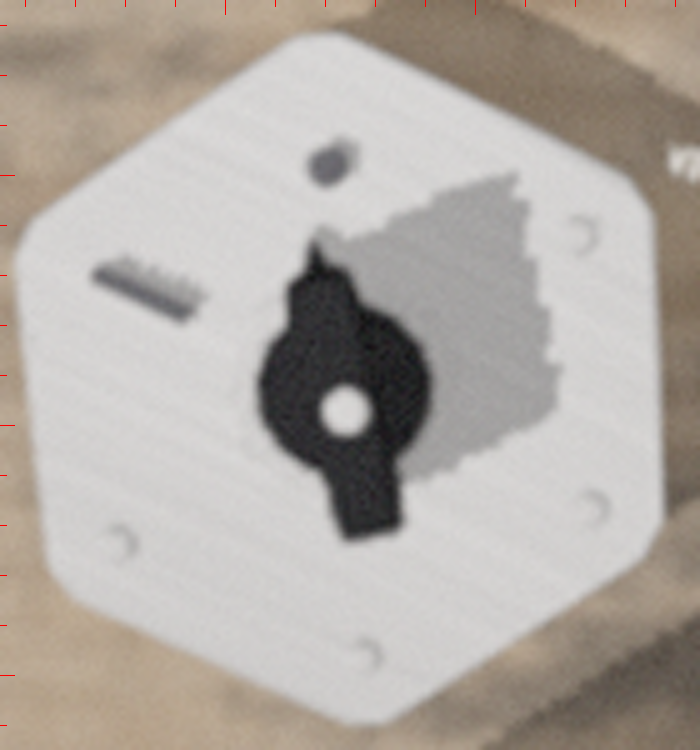

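```bash
cat > fit.py <<'E'
from h import *
from scipy.optimize import least_squares
from scipy.ndimage import map_coordinates
def fit_hex(c,s,x,y,yaw,z,af,sgn,rng=6,iters=8,frac=0.6,chan=None):
    """sgn=+1: brighter inside than outside. af across flats."""
    g=cv2.cvtColor(c["image"],cv2.COLOR_BGR2GRAY).astype(float); g=cv2.GaussianBlur(g,(0,0),0.8)
    p=np.array([x,y,yaw],float)
    ap=af/2; L=af/np.sqrt(3)
    for it in range(iters):
        A=[];b=[];res=[];wid=rng if it<3 else 3
        for k in range(6):
            ph=p[2]+np.pi/6+k*np.pi/3; n=np.array([np.cos(ph),np.sin(ph)]);t=np.array([-n[1],n[0]])
            for tt in np.linspace(-frac/2,frac/2,15)*L:
                ds=np.arange(-wid,wid+.01,.25)
                pts=[proj(c,s,[*(p[:2]+n*(ap+d)+t*tt),z]) for d in ds]
                pts=np.array(pts); 
                if pts.min()<2 or pts[:,0].max()>637 or pts[:,1].max()>397: continue
                val=map_coordinates(g,[pts[:,1],pts[:,0]],order=1)
                gr=-np.gradient(val,.25)*sgn
                i=np.argmax(gr)
                if gr[i]<4: continue
                A.append([n[0],n[1],tt]);b.append(ds[i]);res.append((k,ds[i]))
        A=np.array(A);b=np.array(b)
        r=least_squares(lambda v:A@v-b,[0,0,0],loss="soft_l1",f_scale=.5)
        p+=r.x
    e=A@r.x-b
    ks=np.array([q[0] for q in res])
    print("hex fit",p[:2].round(2),"yaw",np.degrees(p[2]).round(2),"n",len(b),"rms",np.sqrt(np.mean(e**2)).round(2),"per edge",[(k,round(float(np.median(-e[ks==k])),2)) for k in range(6) if (ks==k).any()])
    return p
E
python3 - <<'E'
from fit import *
s,c=pickle.load(open("w1.pkl","rb"))
p=fit_hex(c,s,497,-167,np.radians(62),25,132,1)
f=lambda u,v,z:at_z(c,s,255+u/5,65+v/5,z)
print("knob top",f(346,411,57))
a=f(310,240,47);print("nose",a, "ang",np.degrees(np.arctan2(a[1]-p[1],a[0]-p[0])))
rib=f(142,290,28.5);st=f(327,167,28.5);print(rib,st)
for q in(rib,st):print(np.hypot(*(q[:2]-p[:2])),np.degrees(np.arctan2(q[1]-p[1],q[0]-p[0])))
# bar far end corners (top z=57)
for u,v in [(345,541),(402,527),(290,290),(350,275),(330,480),(397,460)]: print(f(u,v,57).round(1))
E
```

```text
hex fit [ 495.79 -168.92] yaw 36.12 n 63 rms 2.26 per edge [(0, 0.14), (1, 0.46), (2, 1.06), (3, 0.11), (4, 0.5), (5, 0.77)]
knob top [ 494.77036868 -169.52594672   57.        ]
nose [ 525.96477421 -161.67240444   47.        ] ang 13.511532059782702
[ 514.33122891 -127.91596858   28.5       ] [ 540.2399439  -164.35093043   28.5       ]
45.006389052047446 65.66628750929469
44.68822917906487 5.873561100368745
[ 470.  -170.3   57. ]
[ 473.1 -180.9   57. ]
[ 517.  -158.4   57. ]
[ 520.1 -169.3   57. ]
[ 481.6 -167.    57. ]
[ 485.9 -179.4   57. ]
```

```bash
sed -i 's/A.append(\[n\[0\],n\[1\],tt\])/A.append([n[0],n[1],-tt])/' fit.py; python3 - <<'E'
from fit import *
s,c=pickle.load(open("w1.pkl","rb"))
p=fit_hex(c,s,497,-167,np.radians(62),25,132,1)
f=lambda u,v,z:at_z(c,s,255+u/5,65+v/5,z)
rib=f(142,290,28.5);st=f(327,167,28.5)
for q in(rib,st):print(np.hypot(*(q[:2]-p[:2])),np.degrees(np.arctan2(q[1]-p[1],q[0]-p[0])))
a=f(310,240,47);print("ang",np.degrees(np.arctan2(a[1]-p[1],a[0]-p[0])))
e=np.array([(470+473.1)/2,(-170.3-180.9)/2]);g=np.array([(517+520.1)/2,(-158.4-169.3)/2]);print("bar",np.linalg.norm(g-e),(g+e)/2,np.degrees(np.arctan2(*(g-e)[::-1])))
E
```

```text
hex fit [ 495.23 -169.  ] yaw 66.31 n 90 rms 0.52 per edge [(0, -0.47), (1, -0.49), (2, -0.51), (3, -0.5), (4, -0.5), (5, -0.51)]
45.31092286456784 65.06182681493594
45.25328978399243 5.899515787461246
ang 13.41219763772724
bar 48.44649110100745 [ 495.05  -169.725] 14.036243467926496
```

```bash
python3 - <<'E'
from look import *
print(bot.tip_reach)
bot.move_to([451,153,300],R2q(down(np.radians(-88))))
s,c=look("w2"); print(s["clock"],s["ee_pos"],s["ft_force"])
crop(c["image"],240,50,400,230,4,"pics/w2c.png")
E
```

```text
19.0
2.5333 [451.18414307 152.3543849  299.65687344] [ 0.18493062  0.57210778 -1.0536077 ]
```

View pics/w2c.png

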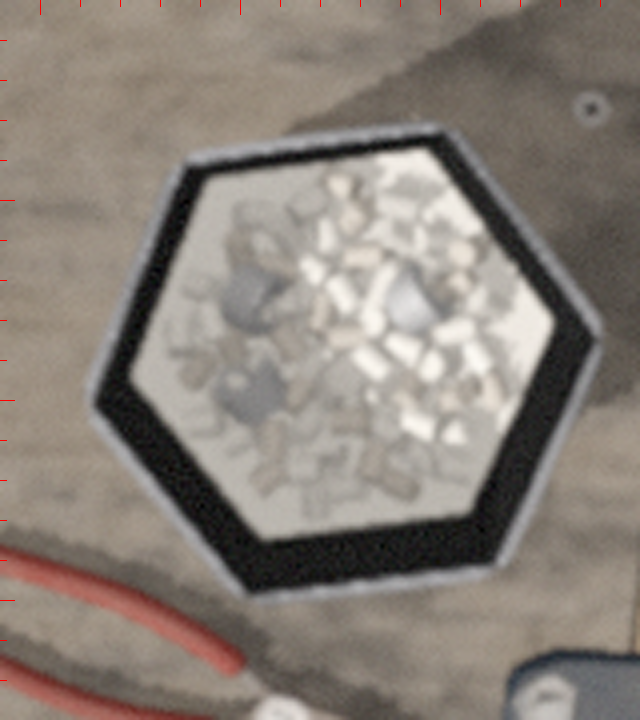

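View pics/w2.png

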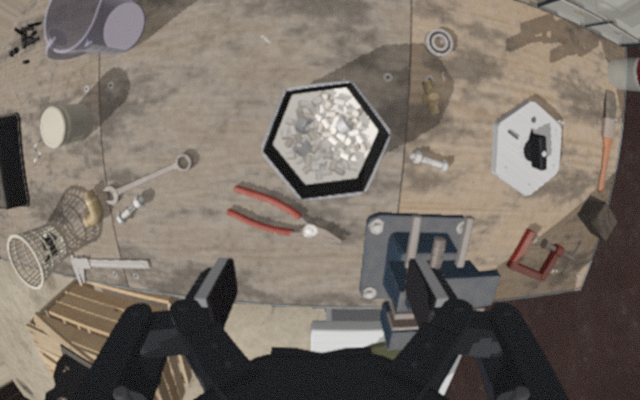

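```bash
python3 - <<'E'
from fit import *
s,c=pickle.load(open("w2.pkl","rb"))
for af in (122,118,114): 
    p=fit_hex(c,s,491,151,np.radians(40),105,af,-1)
p=fit_hex(c,s,*p,105,122,1)
E
```

```text
hex fit [491.8 147.7] yaw 39.44 n 90 rms 3.0 per edge [(0, -3.0), (1, -3.0), (2, -3.0), (3, -3.0), (4, -3.0), (5, -3.0)]
hex fit [491.82 147.69] yaw 39.41 n 90 rms 1.94 per edge [(0, -2.0), (1, -1.75), (2, -1.99), (3, -1.75), (4, -2.0), (5, -2.01)]
hex fit [491.75 147.69] yaw 39.51 n 90 rms 0.23 per edge [(0, -0.01), (1, 0.24), (2, -0.0), (3, 0.26), (4, 0.01), (5, 0.0)]
hex fit [491.66 147.9 ] yaw 40.15 n 73 rms 0.29 per edge [(0, 0.25), (1, 0.01), (2, 0.01), (3, 0.0), (4, -0.01), (5, -0.01)]
```

```bash
python3 - <<'E'
from fit import *
s,c=pickle.load(open("wrist0.pkl","rb"))
print("w0 lid");fit_hex(c,s,497,-167,np.radians(65),25,132,1)
print("w0 drum");fit_hex(c,s,491,150,np.radians(40),105,114,-1,frac=.5)
fit_hex(c,s,491,150,np.radians(40),105,122,1,frac=.5)
for n in("scene","side"):
    _,c=pickle.load(open(n+"0.pkl","rb"));print(n)
    fit_hex(c,None,497,-167,np.radians(65),25,132,1,rng=5)
    if n=="side": fit_hex(c,None,491,150,np.radians(40),105,114,-1)
s,c=pickle.load(open("w2.pkl","rb")); print("w2 lid")
fit_hex(c,s,497,-167,np.radians(65),25,132,1)
s,c=pickle.load(open("w1.pkl","rb")); print("w1 drum")
fit_hex(c,s,491,150,np.radians(40),105,114,-1)
E
```

```text
w0 lid
hex fit [ 494.82 -167.27] yaw 66.13 n 88 rms 0.78 per edge [(0, 0.21), (1, -0.51), (2, 0.03), (3, 0.54), (4, -0.24), (5, 0.22)]
w0 drum
hex fit [492.15 146.82] yaw 39.6 n 58 rms 0.23 per edge [(2, 0.25), (3, -0.23), (4, 0.25), (5, -0.0)]
hex fit [491.03 154.97] yaw 38.6 n 52 rms 0.77 per edge [(2, 0.27), (3, -0.73), (4, 0.74), (5, -0.77)]
scene
hex fit [ 494.74 -166.77] yaw 66.55 n 90 rms 0.68 per edge [(0, 0.24), (1, -0.01), (2, -1.24), (3, 0.01), (4, -0.0), (5, -0.26)]
side
hex fit [ 494.53 -166.99] yaw 64.47 n 66 rms 1.55 per edge [(1, -0.03), (2, 1.32), (3, 1.6), (4, -0.05), (5, 2.47)]
hex fit [492.21 150.44] yaw 39.46 n 66 rms 1.11 per edge [(1, 0.17), (2, -0.01), (3, -0.48), (4, 1.01), (5, -1.67)]
w2 lid
hex fit [ 494.88 -166.91] yaw 66.11 n 90 rms 0.65 per edge [(0, 0.26), (1, -0.45), (2, 0.29), (3, -0.76), (4, -0.01), (5, -0.03)]
w1 drum
hex fit [492.37 143.92] yaw 39.29 n 87 rms 0.55 per edge [(0, -0.8), (1, -0.09), (2, -0.18), (3, -0.48), (4, -0.23), (5, -0.07)]
```

```bash
python3 - <<'E'
from look import *
q=R2q(down(np.radians(-76.2)))
bot.move_to([495,-168.5,130],q)
bot.move_gripper(50)
bot.servo_line([495,-168.5,53],speed=80,until_force=12)
print(bot.read_state()["ee_pos"],bot.read_state()["ft_force"])
bot.move_gripper(5,grip_force=70)
s=bot.read_state();print(s["clock"],s["ee_pos"],s["ft_force"],s["grip_width"])
s,c=look("w3");
d=bot.read_camera("scene");pickle.dump(d,open("scene3.pkl","wb"));crop(d["image"],200,180,340,310,5,"pics/scene3.png")
d=bot.read_camera("side");pickle.dump(d,open("side3.pkl","wb"));crop(d["image"],260,100,400,220,5,"pics/side3.png")
E
```

```text
[ 495.27372273 -168.60122582   53.49326358] [ 0.39759475  0.2186963  -0.34960558]
5.9333 [ 495.15754026 -168.58633005   53.47202373] [-1.26189547  1.37371671  6.6468366 ] 12.767739567116836
```

View pics/w3.png

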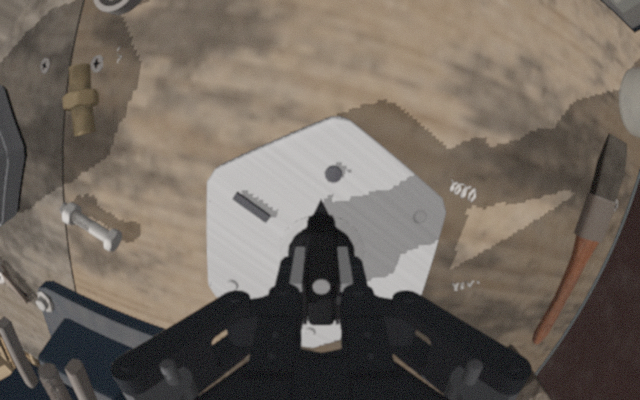

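View pics/side3.png

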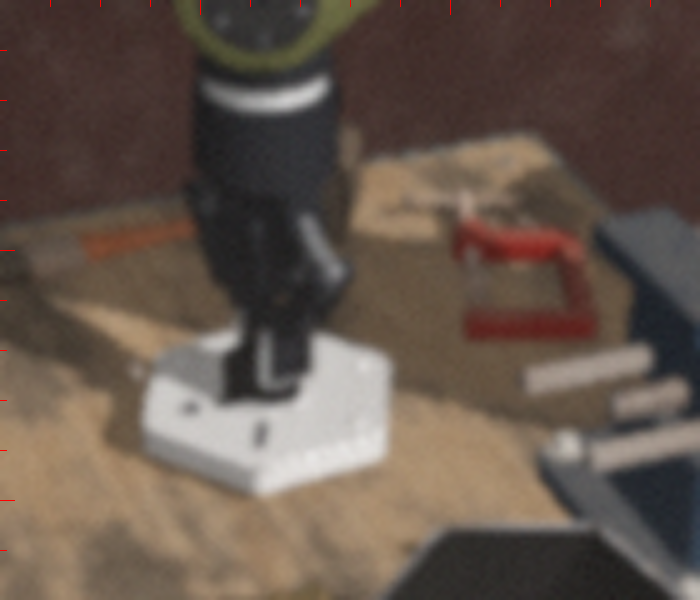

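```bash
python3 - <<'E'
from look import *
from fit import fit_hex
s,c=pickle.load(open("w3.pkl","rb"))
fit_hex(c,s,495,-168.5,np.radians(66.2),25,132,1)
bot.servo_line([495,-168.5,60],speed=30)
bot.dwell(.2)
s=bot.read_state();print(s["clock"],s["ee_pos"],s["ft_force"],s["moment"],s["grip_width"])
bot.servo_line([495,-168.5,220],speed=120)
bot.dwell(.2)
s,c=look("w4");print(s["clock"],s["ee_pos"],s["ft_force"],s["moment"],s["grip_width"])
fit_hex(c,s,495,-168.5,np.radians(66.2),25+167,132,1)
d=bot.read_camera("side");pickle.dump(d,open("side4.pkl","wb"));crop(d["image"],240,60,400,220,4,"pics/side4.png")
E
```

```text
hex fit [ 495.07 -169.21] yaw 65.77 n 65 rms 1.0 per edge [(0, -1.26), (1, 2.24), (2, -2.1), (3, -0.77), (4, -0.01), (5, -0.04)]
6.6667 [ 494.87938063 -168.44185501   59.78477984] [-0.10636368 -0.22590341 -5.31021202] [-0.01063645 -0.01126362 -0.02823087] 12.430223278724883
8.35 [ 494.91563535 -168.45525275  219.60518098] [-0.09176387 -1.25633695 -5.32610181] [ 0.02386429 -0.02616313  0.01544622] 12.290333341118817
hex fit [ 494.61 -168.75] yaw 65.83 n 65 rms 1.38 per edge [(0, -1.78), (1, 0.81), (2, -3.0), (3, -0.98), (4, -0.05), (5, -0.04)]
```

View pics/w4.png

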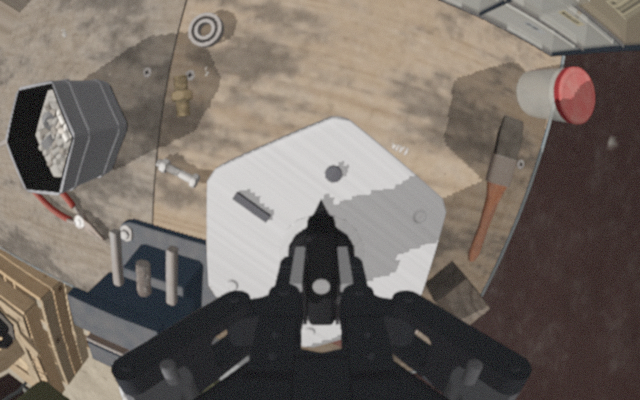

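View pics/side4.png

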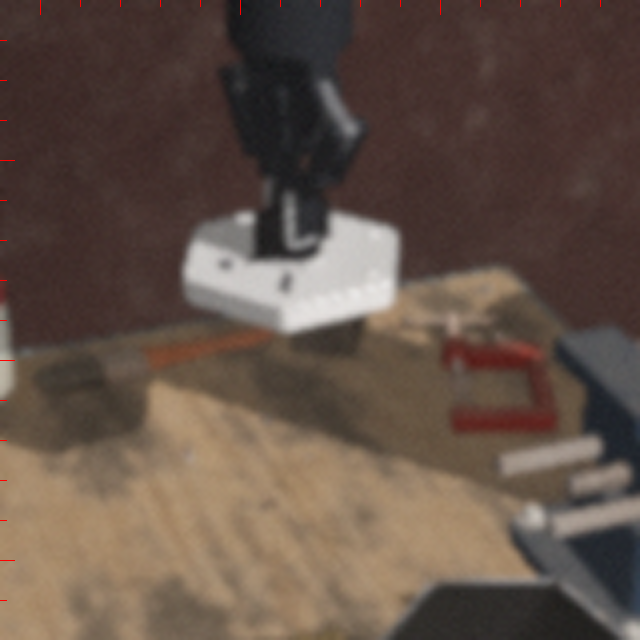

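```bash
python3 - <<'E'
from look import *
from fit import fit_hex
q=R2q(down(np.radians(-102.6)))
bot.servo_line([491.8,148.0,225],q,speed=170)
bot.servo_line([491.8,148.0,178],speed=80)
bot.dwell(.3)
s,c=look("w5");print(s["clock"],s["ee_pos"],s["ft_force"],s["moment"],s["grip_width"])
fit_hex(c,s,491.8,148,np.radians(39.6),s["ee_pos"][2]-28.5,132,1)
d=bot.read_camera("side");pickle.dump(d,open("side5.pkl","wb"));crop(d["image"],290,130,440,290,5,"pics/side5.png")
d=bot.read_camera("scene");pickle.dump(d,open("scene5.pkl","wb"));crop(d["image"],270,100,390,200,6,"pics/scene5.png")
E
```

```text
11.4917 [491.91107955 148.02320313 178.33029003] [-1.11994485 -0.64459312 -5.14600253] [-0.01296765 -0.00892498 -0.00493038] 12.335831324628039
hex fit [492.03 147.24] yaw 39.67 n 65 rms 0.96 per edge [(0, -1.19), (1, 1.2), (2, -1.77), (3, -1.19), (4, -0.02), (5, -0.09)]
```

View pics/w5.png

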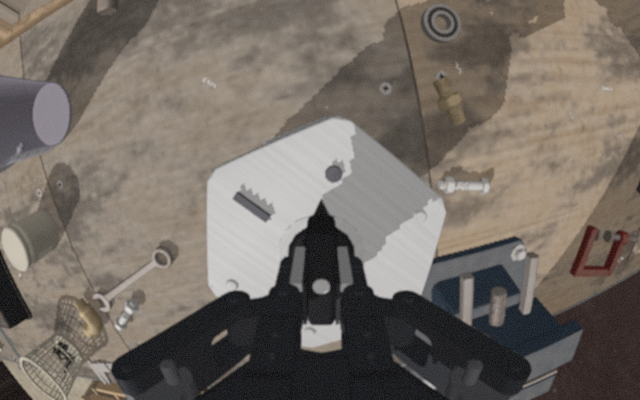

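View pics/side5.png

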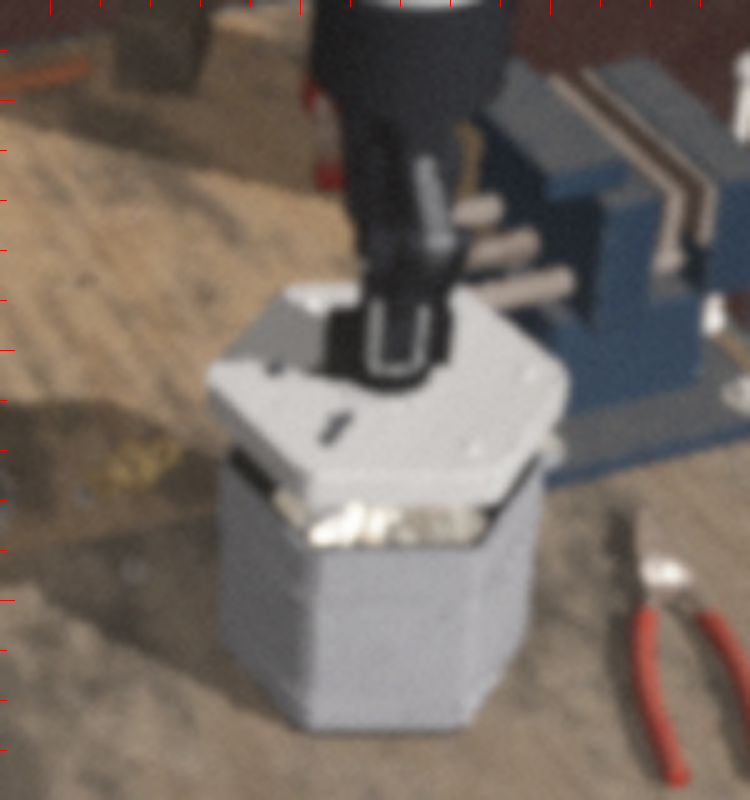

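View pics/scene5.png

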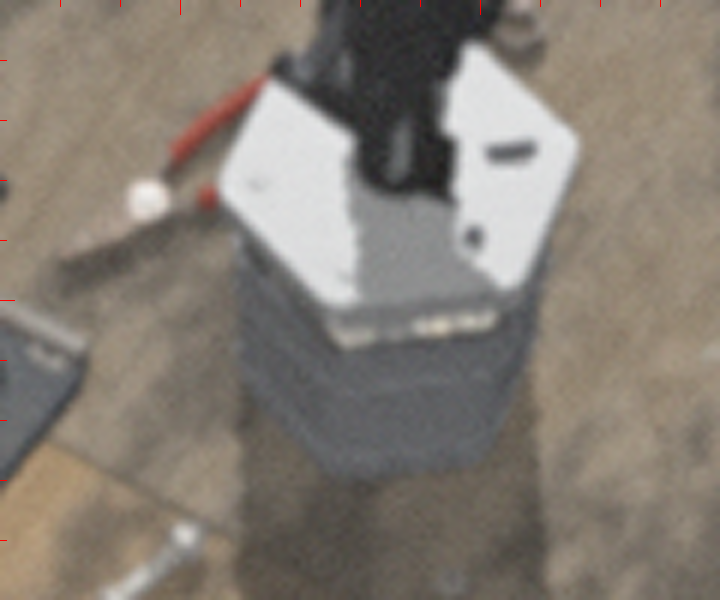

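```bash
python3 - <<'E'
from look import *
bot.servo_line([491.8,148.4,160],speed=60,until_force=6)
r=bot.servo_line([491.8,148.4,146],speed=20,until_force=6)
s=bot.read_state();print(r,s["clock"],s["ee_pos"],s["ft_force"],s["moment"])
E
```

```text
False 12.9417 [491.86871399 148.4246941  146.1101057 ] [ 0.45248165 -0.21930533 -5.31224968] [ 0.0165012  -0.06846577 -0.0683666 ]
```

```bash
python3 - <<'E'
from look import *
for z in (144.0,143.0,142.4,141.8,141.2,140.6):
    r=bot.servo_line([491.8,148.4,z],speed=15,until_force=12)
    s=bot.read_state();print(z,r,round(s["clock"],2),s["ee_pos"].round(2),s["ft_force"].round(2),s["moment"].round(3))
    if r or s["ft_force"][2]>3: break
E
```

```text
144.0 False 13.22 [491.86 148.41 144.08] [-1.14  0.54 -5.23] [ 0.034  0.014 -0.011]
143.0 False 13.47 [491.84 148.39 143.05] [ 0.27 -0.07 -3.86] [ 0.03  -0.007  0.027]
142.4 False 13.72 [491.92 148.44 142.56] [-0.2   0.07 -1.66] [0.063 0.002 0.058]
141.8 False 13.97 [491.96 148.44 142.51] [-3.04 -0.68  4.66] [-0.133  0.544 -0.025]
```

```bash
python3 - <<'E'
from look import *
bot.servo_line([491.8,148.4,142.3],speed=15)
s,c=look("w6");print(s["clock"],s["ee_pos"],s["ft_force"],s["moment"])
d=bot.read_camera("side");pickle.dump(d,open("side6.pkl","wb"));crop(d["image"],290,130,440,290,5,"pics/side6.png")
d=bot.read_camera("scene");crop(d["image"],270,100,390,200,6,"pics/scene6.png")
E
```

```text
14.225 [491.87777116 148.42091334 142.50868441] [-2.27297817 -0.47857357  3.02780363] [-0.06994084  0.30161669 -0.01648192]
```

View pics/side6.png

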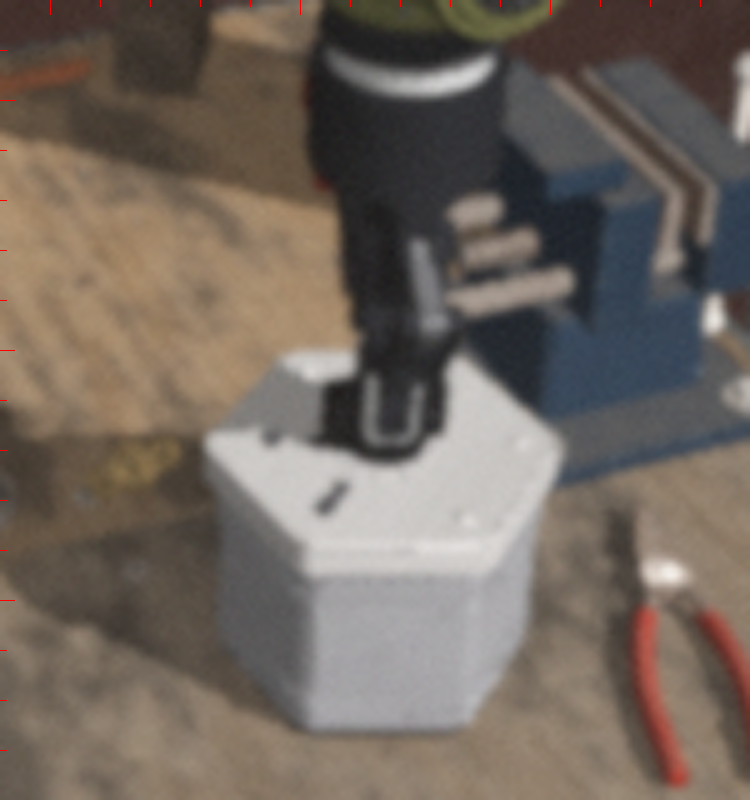

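View pics/scene6.png

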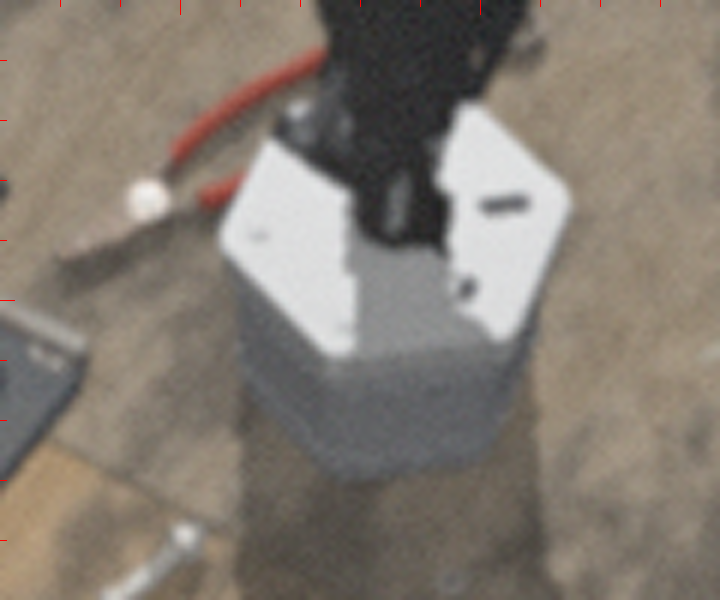

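View pics/w6.png

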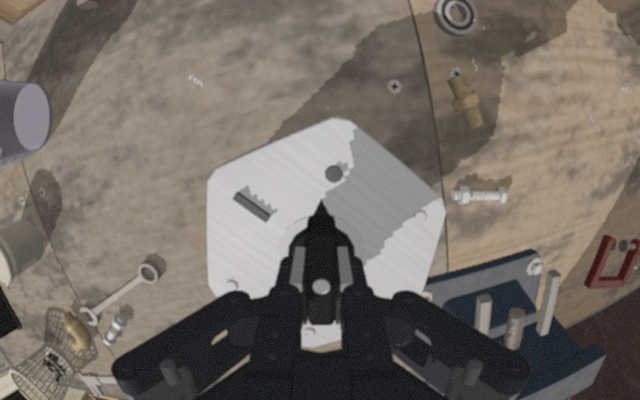

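```bash
python3 - <<'E'
from look import *
bot.servo_line([491.85,148.4,142.4],speed=15)
for yaw in (-90,-75,-60,-50.4):
    j=bot.ik([491.85,148.4,142.4],R2q(down(np.radians(yaw))))
    bot.move_joints(j)
    s=bot.read_state();print(yaw,round(s["clock"],2),s["joint_positions"].round(3),s["ee_pos"].round(2),s["ft_force"].round(2),s["moment"].round(3))
bot.dwell(.2)
s,c=look("w7");x=q2R(s["tool_rot"]).as_matrix()[:,0];print(np.degrees(np.arctan2(x[1],x[0])),s["ft_force"],s["moment"],s["clock"])
crop(c["image"],190,100,460,340,3,"pics/w7c.png")
d=bot.read_camera("side");crop(d["image"],290,130,440,290,5,"pics/side7.png")
d=bot.read_camera("scene");crop(d["image"],270,100,390,200,6,"pics/scene7.png")
E
```

```text
-90 14.95 [ 0.222  0.339  1.739 -0.     1.064  1.797] [491.89 148.42 142.49] [-1.9  -1.01  5.47] [0.017 0.411 0.077]
-75 15.31 [0.222 0.339 1.739 0.    1.064 1.538] [491.88 148.42 142.48] [-2.27 -0.39  5.93] [-0.041  0.431  0.028]
-60 15.67 [0.222 0.339 1.739 0.    1.064 1.276] [491.9  148.44 142.51] [-3.21  0.5   5.16] [-0.008  0.39   0.032]
-50.4 15.95 [0.222 0.339 1.739 0.    1.064 1.108] [491.9  148.44 142.51] [-2.14 -0.68  5.4 ] [-0.105  0.43   0.043]
-50.84232350382017 [-2.26783846 -0.34512999  5.61971226] [-0.0288978   0.36786124  0.03781274] 16.15
```

View pics/w7c.png

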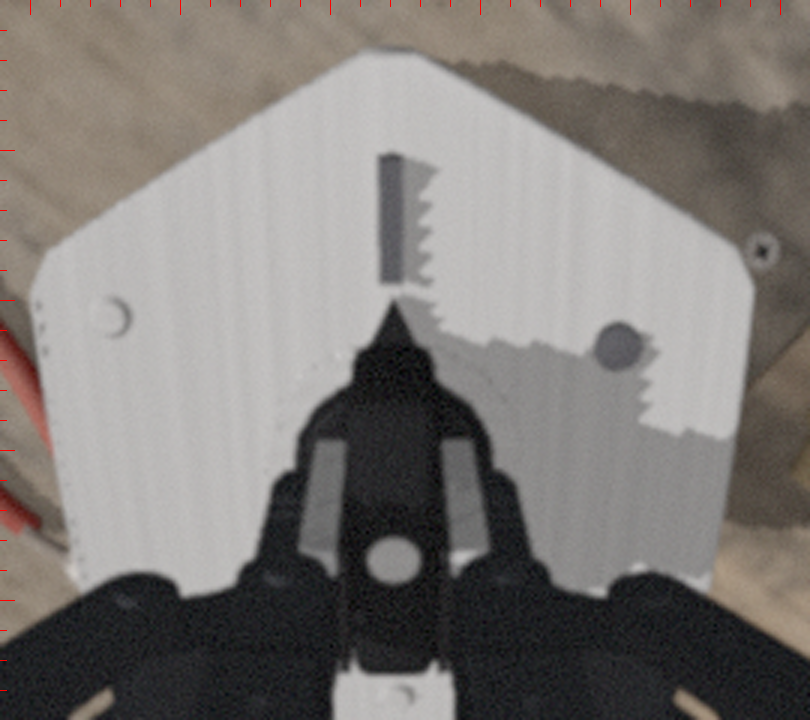

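View pics/scene7.png

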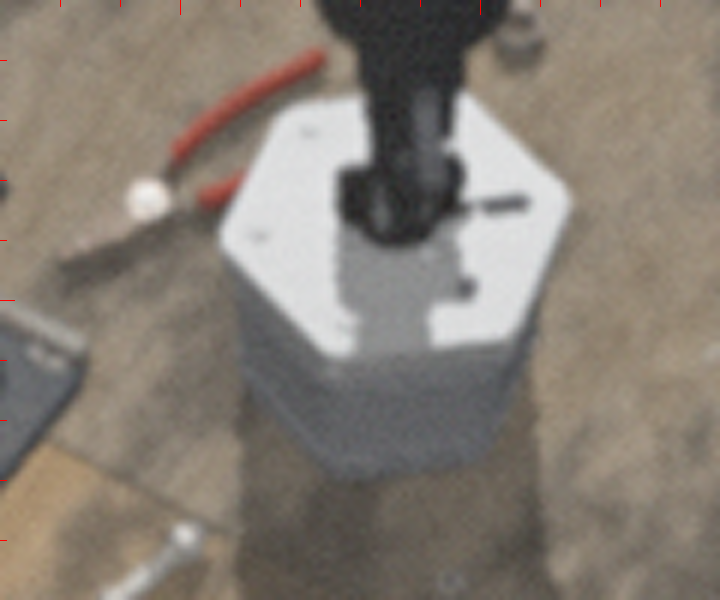

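View pics/side7.png

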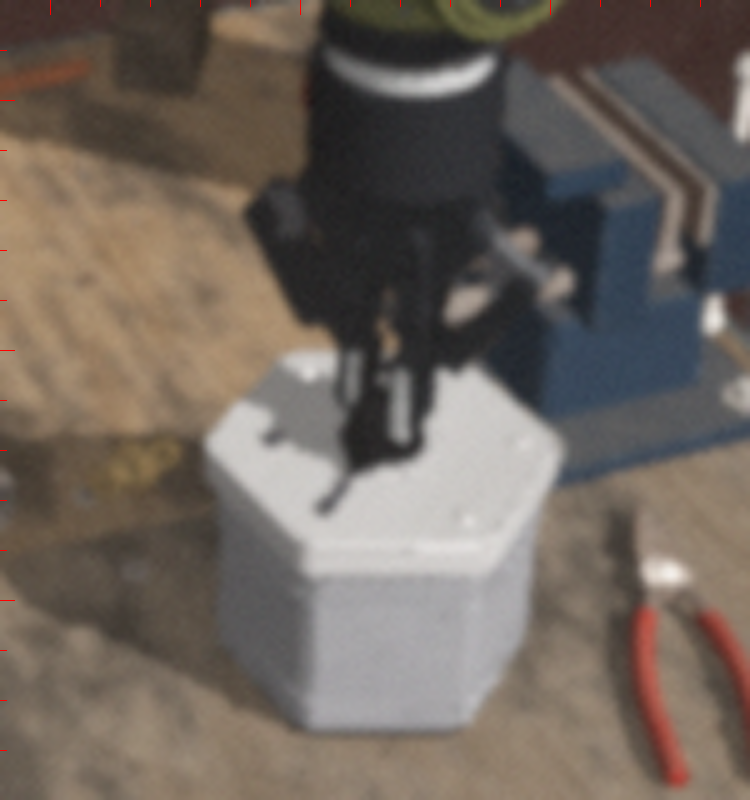

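```bash
python3 - <<'E'
from look import *
p=[491.88,148.42]
for z in (143.5,145.5,149,155,165):
    bot.servo_line([*p,z],speed=15 if z<150 else 25)
    s=bot.read_state();print(z,round(s["clock"],2),s["ee_pos"].round(2),s["ft_force"].round(2),s["moment"].round(3))
    if s["ft_force"][2]<-6: break
d=bot.read_camera("side");crop(d["image"],290,130,440,290,5,"pics/side8.png")
E
```

```text
143.5 16.55 [491.71 148.36 143.02] [-0.28 -0.82 -2.94] [ 0.018 -0.033  0.003]
145.5 16.83 [491.91 148.42 145.52] [ 0.32 -0.63 -2.6 ] [ 0.007  0.054 -0.021]
149 17.22 [491.92 148.4  149.1 ] [ 1.2   0.3  -4.67] [0.003 0.019 0.026]
155 17.61 [491.94 148.44 155.18] [-0.65 -0.82 -2.73] [ 0.057  0.041 -0.011]
165 18.16 [491.87 148.42 165.03] [ 1.17 -0.26 -3.01] [-0.023  0.025 -0.015]
```

View pics/side8.png

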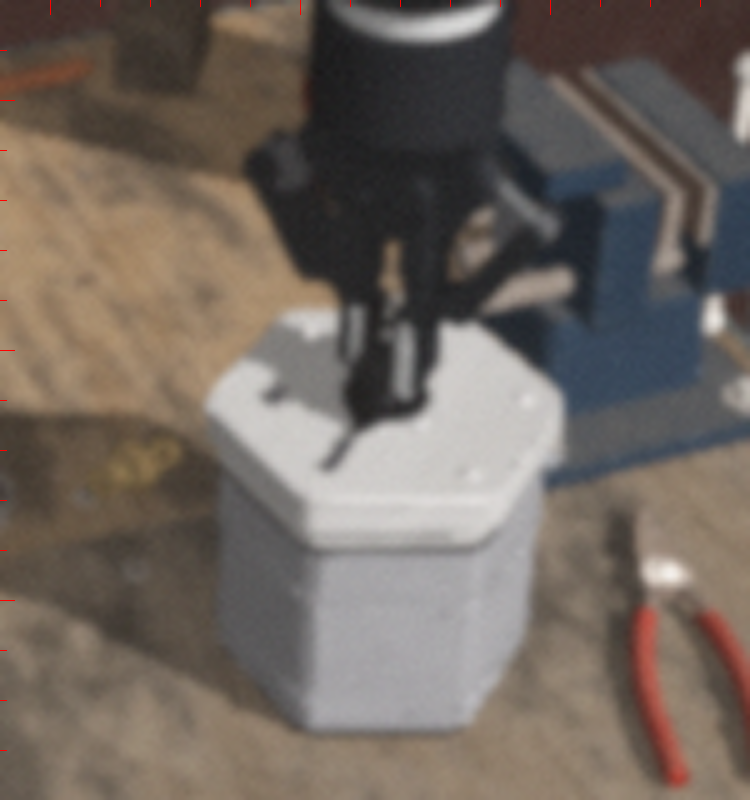

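```bash
python3 - <<'E'
from look import *
bot.servo_line([491.88,148.42,247.5],speed=60)
bot.dwell(.4)
s=bot.read_state();print(round(s["clock"],2),s["ee_pos"].round(2),s["ft_force"].round(2),s["moment"].round(3),s["grip_width"])
s,c=look("w9")
d=bot.read_camera("side");crop(d["image"],290,70,440,290,3,"pics/side9.png")
d=bot.read_camera("scene");crop(d["image"],240,60,420,200,4,"pics/scene9.png")
E
```

```text
20.13 [491.87 148.42 247.47] [ 0.5   0.2  -3.01] [0.037 0.015 0.007] 12.69042576912002
```

View pics/side9.png

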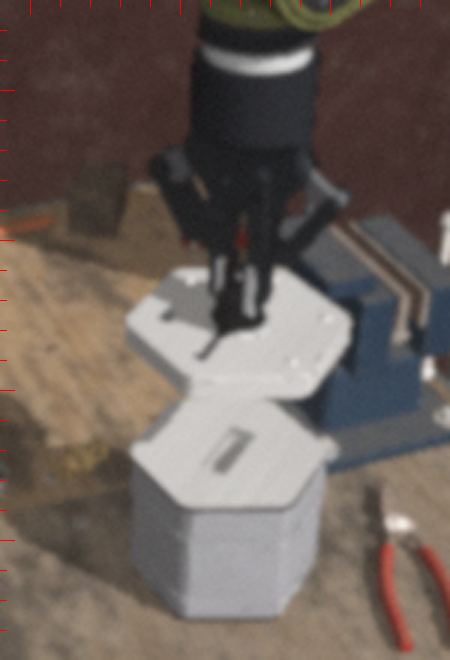

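View pics/scene9.png

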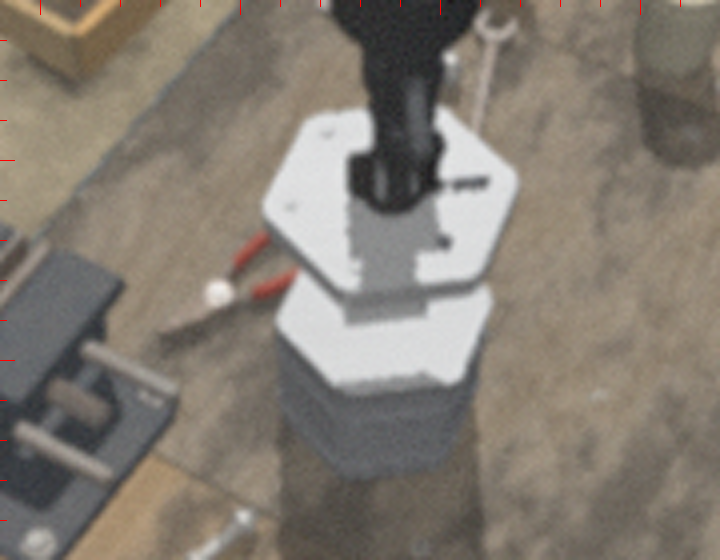

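View pics/w9.png

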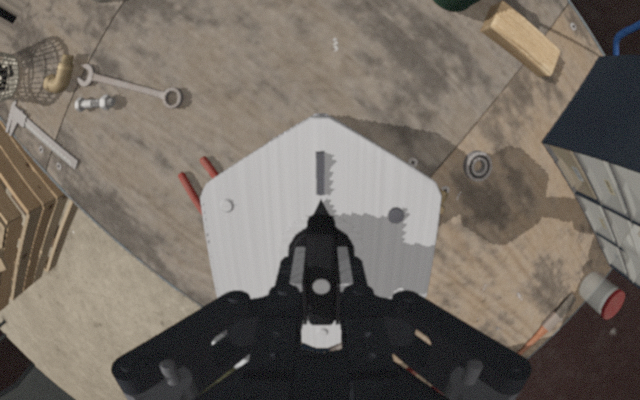

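```bash
python3 - <<'E'
from rig import bot
print(bot.finish_job())
E
```

```text
the job is handed in; nothing more can be done
None
```

The lid set went onto the drum still locked and seated fully. I turned the knob to the release rib, lifted the outer cover off alone, and handed the job in at about 20 s, with the arm still holding the cover by its knob.

- **Seating:** The tool stopped at a height of 142.5 mm, exactly where a fully seated lid set should be. Hardly any force built up on the way down, only about 5 N of net upward push at the bottom. The side and scene pictures showed the cover square and flush on the drum.
- **Release:** After about 52° anticlockwise, the wrist picture shows the pointer at the rib, within about 1°.
- **Lift-off:** The hanging load dropped from 5.3 N (whole set) to about 3.0 N (cover alone, as expected for 0.32 kg).
- **Final pictures:** The inner lid lies flat on the drum with its key slot showing. The cover is level, with its lower edge about 97 mm above the drum rim. The drum looks unmoved in the pictures taken before and after, but I did not measure it again. I did not touch the small parts; the bearing, and in part the bolt, are in view in the last pictures, but I did not check each part individually.
- **Disagreement between cameras:** Position estimates for the lid and drum differed by 1–3 mm between views. I used matching wrist-camera views of both, and the lid set went on without binding.

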